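Child-lock the tilt-out bin with its keeper

TASK

Push the half-open tilt-out bin fully shut, then lock it: stand the white keeper on the wooden plinth in front of the bin and slide it sideways so that its toe goes under the steel bracket's overhang, all the way until it presses firmly (about 8 N) on the rubber buffer hidden inside. Feel for the buffer: never press on it with more than 20 N, and do not jam the keeper hard against the bracket, plinth or bin. Let go, leaving it standing flat with its toe home against the buffer and the bin still shut. Leave the plates, mug, bowl and snack container where they are.

Things in the scene. Friction and masses are not known exactly. Their poses are not given: they have to be found in the camera images.
- pocket_mouth (a point): Mouth of the pocket in the low steel bracket fixed beside and in front of the bin. The point is the middle of the mouth, on the wooden plinth's top (12 mm above the worktop), which is the pocket's floor. Axes: x across the pocket, towards the bin; y OUT of the pocket (the toe goes in along -y); z up. Pocket 29 mm wide, 17 mm high under the overhang.
- overhang (a point): Middle of the top of the steel bracket (45 x 74 mm, 23 mm high), 37 mm in from the mouth; axes as pocket_mouth. Hidden under it is a rubber buffer, its face between 14 and 40 mm in from the mouth: where exactly differs each time and is not measured, so feel for it. It gives 1 mm per 3 N up to 3 mm, then is hard.
- unit: Fixed bin unit, white housing on a wooden plinth 280 x 320 x 12 mm; origin on the worktop below the bin's hinge, mid-width; axes parallel to pocket_mouth's. The plinth spans x -110 to 170, y -200 to 120 mm. The mouth is at x -75, y -115 mm. The shut bin's front is the plane x = 0, y -100 to 100 mm.
- bin (a joint): Tilt of the grey plastic bin about its lower front edge: 0 = shut, positive = tilted out to -x of the unit; starts at 0.3 to 0.5 rad. Stiff hinge: it stays where it is left, takes only a push of about 1 to 5 N near its top (touch it slowly) and stops firmly at 0.
- bin_front (a point): Point on the outer face of the bin's front panel, mid-width, 150 mm above the hinge line (which is 13 mm above the worktop); moves with the bin. Bin 200 mm wide, 150 mm deep, 204 mm high. Its x axis points into the bin: push that way to shut it.
- keeper_grip (a point): Centre of the upright grip of the loose white plastic keeper, 60 mm above its underside. Grip 26 mm (x) by 24 mm (y), from 34 to 86 mm above the underside; pinch it across y. It stands mid-way on a bar 30 mm (x) by 60 mm (y), 34 mm high. Starts standing on the worktop; mass 0.17 to 0.34 kg. Seated, its axes are parallel to pocket_mouth's.
- keeper_toe (a point): Tip of the keeper's flat toe, at its underside, 75 mm to -y of the grip's axis; axes as keeper_grip. The toe sticks 45 mm out of the bar to -y: 24 mm wide, 14 mm high, the last 8 mm only 17 mm wide and 11 mm high.
- keeper_post (a point): Top of the keeper's side post, 61 mm to +x and 17.5 mm to +y of the grip's axis, 70 mm above the underside. Post 18 mm (x) by 25 mm (y) on a 34 mm high arm from the bar. With the toe centred in the pocket it stands 5 mm in front of the shut bin's panel and so blocks it.
- plates: Bystander: stack of four green toddler plates, 168 mm across, 44 mm high; origin under its centre.
- mug: Bystander: white ceramic mug, 82 mm across, 95 mm high, handle at +y; origin under its centre.
- bowl: Bystander: steel bowl, 150 mm across, 60 mm high; origin under its centre.
- snackbox: Bystander: blue plastic snack container with clip lid, 108 x 155 x 66 mm; origin under its centre.
Not all that is in view belongs to the job. What is shaped like the part that bears keeper_grip but orange, pink or turquoise is not meant.

How it is judged:
On the way, in this order (a step that is already met when the one before it is completed fails the run):
1. the bin is pushed shut (value of joint bin below 0.05 rad), for 0.2 s.
2. the keeper's toe is under the overhang, flat on the plinth (y of keeper_toe in the frame of pocket_mouth between -0.06 and -0.004 m and x of keeper_toe in the frame of pocket_mouth between -0.006 and 0.006 m and z of keeper_toe in the frame of pocket_mouth between -0.005 and 0.005 m), for 0.05 s.
3. the toe is pressed on the buffer with at least 4 N (contact force between keeper and pad above 4 N), for 0.2 s.
At the end, for the whole second after the job is handed in: The bin is shut (tilt under 0.06 rad), the keeper stands flat (within 0.06 rad) and at rest with its toe in the pocket, at least 11 mm in from the mouth, within 6 mm of the middle line, 5 mm of the floor and 0.15 rad of the pocket's direction, and within 3 mm of the buffer's face (value of joint bin below 0.06 rad and y of pad_face in the frame of keeper_toe above -0.003 m and y of keeper_toe in the frame of pocket_mouth between -0.06 and -0.011 m and x of keeper_toe in the frame of pocket_mouth between -0.006 and 0.006 m and z of keeper_toe in the frame of pocket_mouth between -0.005 and 0.005 m and angle between keeper_grip's own z axis and vertical below 0.06 rad and angle between the y axis of keeper_toe and the y axis of pocket_mouth, either way round below 0.15 rad and linear speed of keeper below 0.01 m/s); the robot touches nothing.
It fails at once if the keeper pushed on the buffer with more than 22 N (contact force between keeper and pad above 22 N).
It fails at once if the keeper forced against the bin unit sideways or from above with more than 40 N (contact force between keeper and unit above 40 N).
It fails at once if a bystander moved more than 30 mm (distance of any of plates, mug, bowl, snackbox from where it was at the start of the episode above 0.03 m).
It also fails if it takes over 72 s, if anything falls off the work surface, if the arm or the gripper's body presses on something with over 40 N, if the wrist force passes 120 N, or if a joint passes its speed limit or range.

ROBOT

A 6-joint arm with a two-finger parallel gripper is mounted at the origin on the work surface. World frame = base frame: x ahead of the robot, y to its left, z up, the work surface at z = 0. Lengths are in m, angles in rad, forces in N, time in s.
With the tool pointing down it reaches from about 0.35 to 0.775 m from the base axis. Payload 5.5 kg.
Tool frame: the origin (TCP) lies at the very end of the fingers, on their centre line; the grasp point (between the pads) lies 19 mm behind it; y points along the fingers, z is the direction in which the jaws open and shut, and the axes are right-handed (so a half turn about y gives the same grasp; the last joint's range is limited). The gripper opens to 85 mm and grips with 20 to 120 N. Pads are 22 mm wide; open, the fingers measure 114 mm over their backs; the gripper's body (76 mm by 85 mm) begins 54 mm behind the grasp point. The pads swing forward as they close: fully open they stand 13 mm farther back than shut.
Start: joints at [1.088, 0.313, 0.046, 1.304, 0, 1.431], TCP at [0.193, 0.542, 0.199] pointing down, gripper open.
Joint ranges: [-2.76, 2.76], [-0.86, 1.69], [-1.03, 1.26], [-2.2, 2.34], [-1.47, 1.5], [-3.14, 3.14]. Speed limits (rad/s): [2.57, 2.57, 3.14, 3.14, 3.14, 3.14].

INTERFACE

Orientations are given as a unit quaternion [w, x, y, z].
In Python, from workcell import env gives the robot as it stands.
- The arm moves only by the shell command python3 -m inch 'ROWS' [OPENING] [FORCE]. ROWS is JSON, a list that holds one entry, the list of rows, each a list of 4 numbers: the shift along the tool's x, y, z in mm, then the turn about the tool's y in degrees. In form: [[[tx, ty, tz, spin], ...]]. A call has 1 to 10 rows; each row is the pose to reach, as a shift and turn from the pose commanded when the call began, along the tool's axes at that moment; what a row does not reach only later rows make up. A row lasts 1/10 s, in which the tool goes at most 50 mm and 8.59 degrees, less where a joint would pass 70% of its speed; a pose out of reach is approached as far as the arm can. A call with a gripper value outside its range is refused whole. OPENING is the finger opening in mm, from 0 to 85.4, set as the call begins (- or left out, the last holds). The fingers move at their own pace and stop on an object; FORCE is the grip in N (left out, the last holds). Time passes only in rows, so rows that repeat a pose let the fingers close. It gives the time, the measured TCP pose, the force and the opening at its end, in the units of the state.
- env.get_state(): the state, without advancing time (a new reading comes with each control period).
- env.read_camera(name): name is "scene" or "top" or "wrist"; returns the picture (420x560x3 uint8, blue, green, red); there is no depth.
- env.camera_model(name): a dict with "fx", "fy", "cx", "cy" (pixels), "R" (3x3) and "t" (3): a world point X has camera coordinates R X + t; the wrist camera has in their place "mount" (4x4, takes a point from camera to tool coordinates, whose origin is the TCP and whose axes are the tool frame's). Camera axes: x right, y down, z forward; pixel columns grow to the right and rows downward; lengths in m; the calibration is good to about 2 mm. A picture is of the moment at which its call begins: read the wrist's pose just before it. camera_model takes no time and is no camera call.
- env.hand_in(): hands the job in, once; it reports no verdict.
The state is a dict: "clock": time; "joint_pos": joint angles; "qvel": joint speeds; "tau": joint torques, N m; "tcp_pos": TCP position; "orientation": TCP orientation; "wrist_force": force on the tool from outside, world axes, zero at the start; "ft_torque": the same for the moment, N m; "finger_gap": finger opening in m.
Only numpy, scipy, OpenCV 4.12 (cv2) and the standard library are available. Lean on these libraries where they do the work, as an engineer would, in place of code of your own. Each camera call takes 0.05 s, during which the arm holds its last target.

## Working session

There is one attempt and no reset: what is moved stays moved. The work goes in short steps, Python scripts to look and compute and a shell command to move; the robot and the scene stay as the last step left them, time stands still between calls to the robot, and variables do not carry over. Pictures are saved under pics/ and viewed, and the job is handed in when it is done.

```bash
ls; mkdir -p pics; python3 - <<'E'
from workcell import env
import cv2
s=env.get_state(); print(s)
for n in ("scene","top","wrist"):
    m=env.camera_model(n); print(n,{k:(v.tolist() if hasattr(v,'tolist') else v) for k,v in m.items()})
    cv2.imwrite(f"pics/{n}0.png",env.read_camera(n))
E
```

```text
pics
{'clock': 0.0, 'joint_pos': array([ 1.08838953e+00,  3.14005624e-01,  4.49668471e-02,  1.30361115e+00,
       -6.72401240e-06,  1.43121939e+00]), 'qvel': array([-0.00038965,  0.00021499,  0.00017719,  0.00052181,  0.00020447,
        0.00013347]), 'tau': array([-7.33147608e-04, -4.80628395e+01,  2.98533583e+01,  1.94989733e-02,
       -1.20749896e-04,  1.30441386e-06]), 'tcp_pos': array([0.19301481, 0.54101974, 0.19830101]), 'orientation': array([-0.69611877,  0.69736804, -0.12081417,  0.12041762]), 'wrist_force': array([-0.84034241, -0.1176049 , -0.27074121]), 'ft_torque': array([ 0.00876948, -0.04988576,  0.01775717]), 'finger_gap': 0.08586830819063704}
scene {'fx': 410.58451305565063, 'fy': 410.58451305565063, 'cx': 275.5174377358003, 'cy': 206.8587687379184, 'R': [[-0.8053749693187585, 0.5925897851360272, 0.01443971423697221], [0.5021165017146378, 0.6949565612792176, -0.5146983550010809], [-0.3150399617519381, -0.4072747530689836, -0.857249729082451]], 't': [0.4404554703854612, -0.16117222564382594, 1.6197293060469178]}
top {'fx': 489.5494327550273, 'fy': 489.5494327550273, 'cx': 280.0766460506064, 'cy': 211.1060651528601, 'R': [[0.05924267647559886, -0.9982354754864001, 0.00402998318216802], [-0.9761964688549374, -0.05877755275053695, -0.20877177368554714], [0.2086402633222049, 0.00843414329371263, -0.9779560857971804]], 't': [-0.06853518814904974, 0.5267875649268003, 1.713251557770237]}
wrist {'fx': 326.6019279298133, 'fy': 326.6019279298133, 'cx': 275.6100895274582, 'cy': 215.17867648746494, 'mount': [[0.0007299908302569754, 0.9468816249793818, 0.32158149105598915, -0.08226212647663492], [0.0005934288141390736, -0.32158193030255955, 0.9468815712353484, -0.17498341795189207], [0.9999995574777176, -0.0005003791414549185, -0.0007966587001388621, 0.0004727250121601134], [0.0, 0.0, 0.0, 1.0]]}
```

View pics/scene0.png

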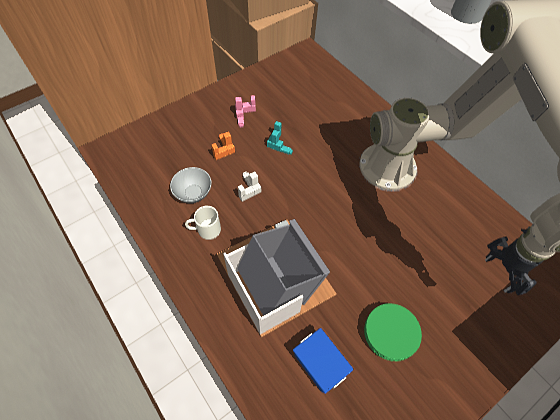

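View pics/top0.png

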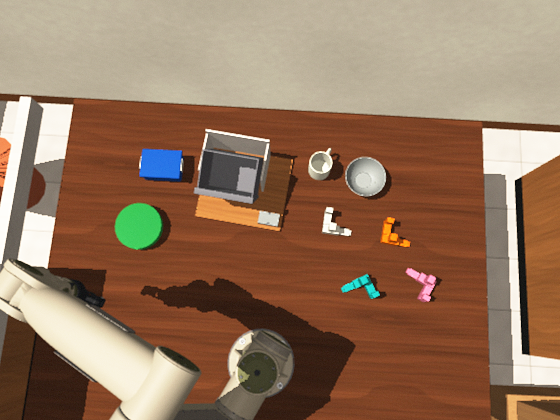

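View pics/wrist0.png

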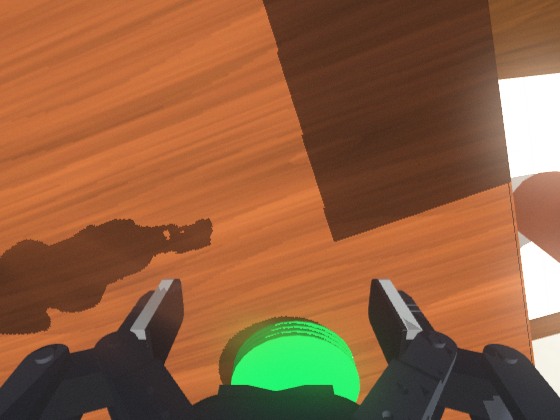

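```bash
cat > h.py <<'E'
import numpy as np,cv2
from workcell import env
from scipy.spatial.transform import Rotation as Rn
def q2R(q): return Rn.from_quat([q[1],q[2],q[3],q[0]]).as_matrix()
def cam(n,state=None):
    m=env.camera_model(n); K=np.array([[m['fx'],0,m['cx']],[0,m['fy'],m['cy']],[0,0,1]])
    if n=='wrist':
        s=state; T=np.eye(4); T[:3,:3]=q2R(s['orientation']); T[:3,3]=s['tcp_pos']
        W=T@np.array(m['mount']); R=W[:3,:3].T; t=-R@W[:3,3]
    else: R=np.array(m['R']);t=np.array(m['t'])
    return K,R,t
def proj(c,X):
    K,R,t=c; p=K@(R@np.asarray(X,float)+t); return p[:2]/p[2]
def ray(c,uv):
    K,R,t=c; d=R.T@np.linalg.inv(K)@np.array([uv[0],uv[1],1.]); return -R.T@t,d/np.linalg.norm(d)
def onz(c,uv,z):
    o,d=ray(c,uv); return o+d*(z-o[2])/d[2]
def crop(src,dst,x,y,w,h,f):
    im=cv2.imread(src)[y:y+h,x:x+w]; cv2.imwrite(dst,cv2.resize(im,None,fx=f,fy=f,interpolation=cv2.INTER_CUBIC))
E
python3 - <<'E'
from h import *
crop('pics/top0.png','pics/c1.png',185,120,190,125,4)
crop('pics/scene0.png','pics/c2.png',180,90,160,110,5)
crop('pics/scene0.png','pics/c3.png',210,210,140,130,4)
E
```

```text
(no output)
```

View pics/c1.png

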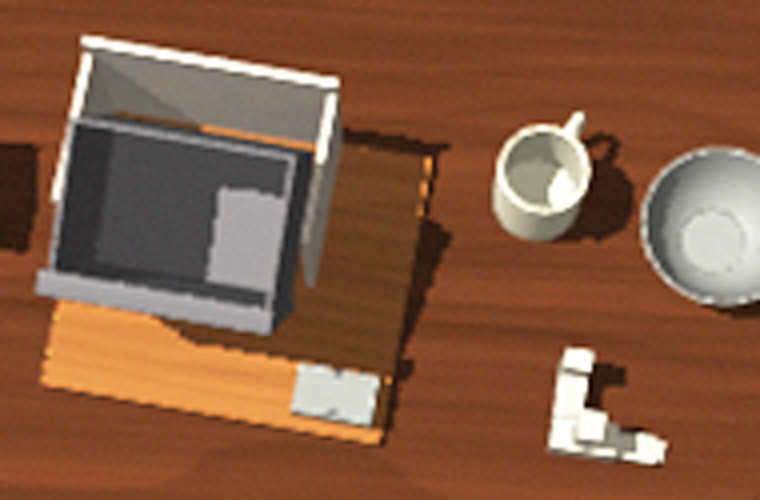

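View pics/c2.png

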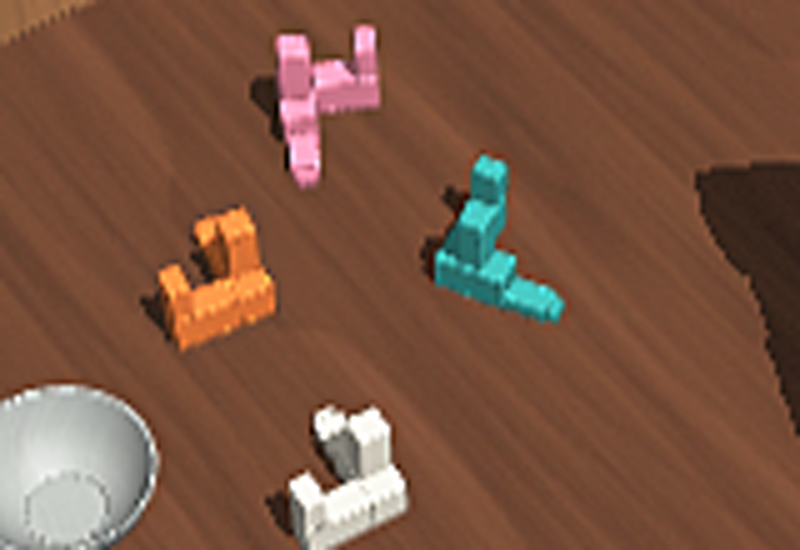

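View pics/c3.png

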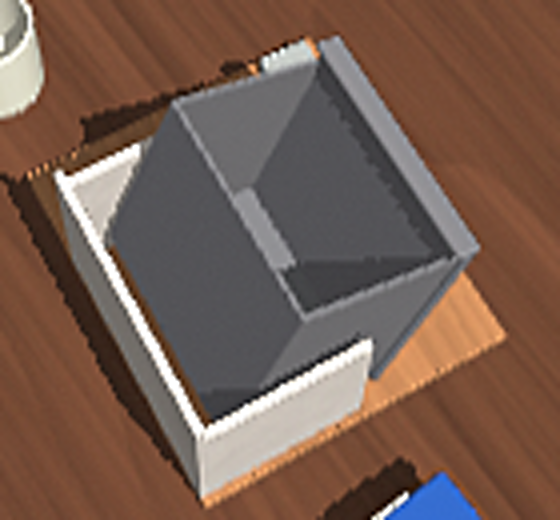

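```bash
python3 - <<'E'
from h import *
c=cam('top'); print('camC',ray(c,(0,0))[0])
f=lambda u,v:(185+(u+.5)/4-.5,120+(v+.5)/4-.5)
for n,p,z in [('BL',(40,385),0.012),('BR',(383,440),.012),('TR',(433,158),.012),('brTL',(298,363),.035),('brTR',(380,374),.035),('brBR',(376,424),.035),('brBL',(291,412),.035),
 ('binL',(36,290),.2),('binR',(272,331),.2),('grip',(593,420),.086),('post',(578,357),.070),('toetip',(664,452),.011),('plates',(0,0),0)]:
    print(n,np.round(onz(c,f(*p),z),4))
# mug, bowl, box, plates approx
for n,p,z in [('mug',(320,164),.09),('bowl',(366,177),.05),('box',(161,164),.066),('plates',(138,226),.044)]: print(n,np.round(onz(c,p,z),3))
R=q2R(env.get_state()['orientation']);print(np.round(R,3))
E
```

```text
camC [ 0.16085511 -0.05190078  1.78573936]
BL [0.5023 0.2775 0.012 ]
BR [ 0.4699 -0.0418  0.012 ]
TR [ 0.7433 -0.0731  0.012 ]
brTL [0.5325 0.0398 0.035 ]
brTR [ 0.5267 -0.0356  0.035 ]
brBR [ 0.4802 -0.0347  0.035 ]
brBL [0.4866 0.0431 0.035 ]
binL [0.5465 0.2536 0.2   ]
binR [0.5233 0.0546 0.2   ]
grip [ 0.486  -0.2262  0.086 ]
post [ 0.5456 -0.2123  0.07  ]
toetip [ 0.4744 -0.3002  0.011 ]
plates [0.882  0.3549 0.    ]
mug [ 0.705 -0.171  0.09 ]
bowl [ 0.678 -0.345  0.05 ]
box [0.678 0.409 0.066]
plates [0.447 0.472 0.044]
[[ 0.942 -0.001  0.336]
 [-0.336 -0.001  0.942]
 [-0.    -1.    -0.001]]
```

```bash
python3 -m inch '[[[20,0,-14,0],[58,0,-40,-2],[98,0,-67,-5],[138,0,-95,-8],[178,0,-122,-11],[218,0,-150,-14],[258,0,-177,-14],[298,0,-205,-14],[338,0,-232,-14],[365,0,-250,-14]]]' 0
python3 -m inch '[[[14,0,-11,0],[24,0,-17,0],[24,0,-17,0],[24,0,-17,0]]]'
python3 - <<'E'
from h import *
s=env.get_state(); cv2.imwrite('pics/w1.png',env.read_camera('wrist'))
np.save('s1.npy',s,allow_pickle=True); print(s['tcp_pos'],np.round(q2R(s['orientation']),3),s['wrist_force'])
E
```

```text
clock: 1.15
tcp_pos: [0.4544, 0.1808, 0.1991]
orientation: [-0.706, 0.706, -0.035, 0.036]
wrist_force: [-0.3, 0.2, -0.2]
finger_gap: -0.0002
clock: 1.55
tcp_pos: [0.4747, 0.1647, 0.199]
orientation: [0.706, -0.706, 0.035, -0.034]
wrist_force: [0.5, -0.3, -0.1]
finger_gap: -0.0
[0.47468607 0.16465146 0.19896123] [[ 0.995 -0.001  0.098]
 [-0.098  0.     0.995]
 [-0.001 -1.     0.   ]] [ 0.51391384 -0.2897658  -0.13217118]
```

View pics/w1.png

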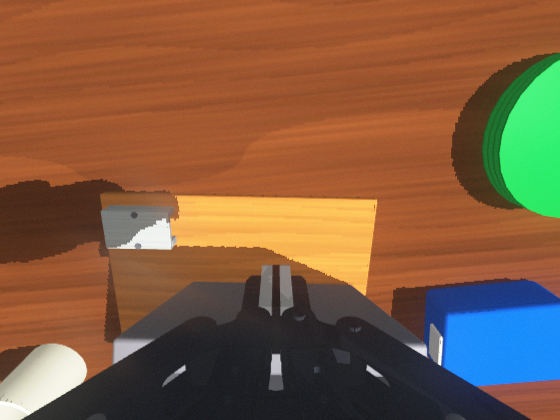

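```bash
python3 - <<'E'
from h import *
crop('pics/w1.png','pics/c4.png',85,180,110,80,7)
crop('pics/w1.png','pics/c5.png',330,180,70,60,7)
E
```

```text
(no output)
```

View pics/c4.png

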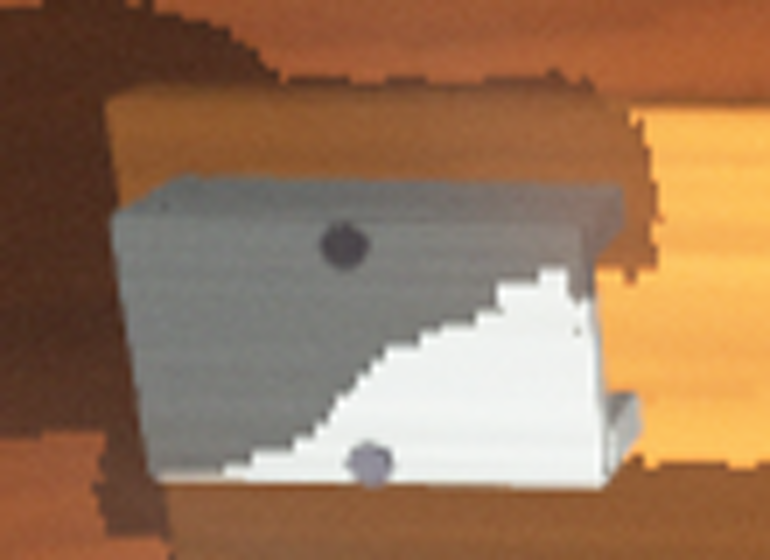

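View pics/c5.png

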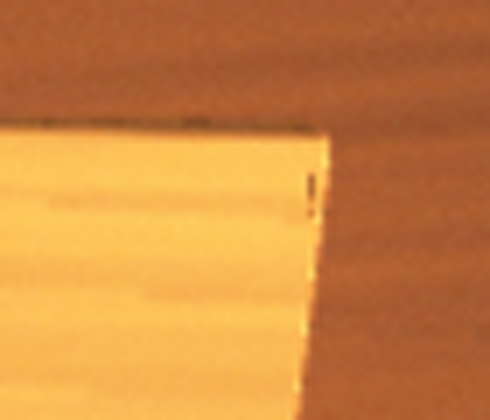

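```bash
python3 - <<'E'
from h import *
s=np.load('s1.npy',allow_pickle=True).item(); c=cam('wrist',s)
g=lambda u,v:(85+(u+.5)/7-.5,180+(v+.5)/7-.5)
g2=lambda u,v:(330+(u+.5)/7-.5,180+(v+.5)/7-.5)
P=[onz(c,g(*p),.035) for p in [(112,216),(581,222),(606,487),(151,480)]]
Q=[onz(c,g(107,100),.012),onz(c,g2(328,133),.012)]
meas=np.array(P+Q)[:,:2]
nom=np.array([(-97.5,-189),(-97.5,-115),(-52.5,-115),(-52.5,-189),(-110,-200),(-110,120)])/1000
def fit(n,m):
    a=n-n.mean(0);b=m-m.mean(0);H=a.T@b
    th=np.arctan2(H[0,1]-H[1,0],H[0,0]+H[1,1]);R=np.array([[np.cos(th),-np.sin(th)],[np.sin(th),np.cos(th)]])
    return th,R,m.mean(0)-R@n.mean(0)
th,R,t=fit(nom,meas)
print(th,t); print(np.round((meas-(nom@R.T+t))*1000,1))
np.save('unit.npy',[th,*t])
mouth=R@[-.075,-.115]+t; print('mouth',mouth)
# top camera
c2=cam('top'); f=lambda u,v:(185+(u+.5)/4-.5,120+(v+.5)/4-.5)
m2=np.array([onz(c2,f(*p),z)[:2] for p,z in [((291,412),.035),((298,363),.035),((380,374),.035),((376,424),.035)]])
print(np.round((m2-(np.array([(-97.5,-115),(-52.5,-115),(-52.5,-189),(-97.5,-189)])/1000@R.T+t))*1000,1))
E
```

```text
-0.11662424441148407 [0.60172389 0.14769735]
[[ 0.1  0.7]
 [-0.3 -0.2]
 [-0.1 -0.2]
 [ 0.   0.1]
 [ 0.3  1.1]
 [-0.1 -1.6]]
mouth [0.51385195 0.04220553]
[[-4.9 -1.7]
 [-3.7  0.3]
 [-0.9 -1.7]
 [-2.7 -6.1]]
```

```bash
python3 -m inch '[[[5,15,0,-0.5],[15,30,0,-1],[25,34,0,-1],[35,34,0,-1],[40,34,0,-1],[43,34,0,-1],[46,34,0,-1],[46,34,0,-1]]]'
python3 -m inch '[[[3,0,0,0],[6,0,0,0],[9,0,0,0],[12,0,0,0],[15,0,0,0],[18,0,0,0],[21,0,0,0],[24,0,0,0],[27,0,0,0],[30,0,0,0]]]'
```

```text
clock: 2.4
tcp_pos: [0.5213, 0.1597, 0.1655]
orientation: [0.707, -0.706, 0.029, -0.029]
wrist_force: [-0.0, 0.1, 0.0]
finger_gap: -0.0002
clock: 3.4
tcp_pos: [0.5512, 0.1572, 0.1652]
orientation: [0.707, -0.707, 0.029, -0.029]
wrist_force: [-2.2, 0.3, 1.7]
finger_gap: 0.0001
```

```bash
python3 -m inch '[[[3,0,0,0],[6,0,0,0],[9,0,0,0],[12,0,0,0],[15,0,0,0],[18,0,0,0],[21,0,0,0],[24,0,0,0],[27,0,0,0],[30,0,0,0]]]'
python3 -m inch '[[[2,0,0,0],[3,0,0,0],[4,0,0,0],[5,0,0,0],[6,0,0,0],[6,0,0,0]]]'
```

```text
clock: 4.4
tcp_pos: [0.5811, 0.1547, 0.1652]
orientation: [0.707, -0.707, 0.029, -0.029]
wrist_force: [-1.1, -0.2, 1.6]
finger_gap: -0.0004
clock: 5.0
tcp_pos: [0.587, 0.1543, 0.1652]
orientation: [0.707, -0.706, 0.029, -0.029]
wrist_force: [-0.9, -0.0, -0.3]
finger_gap: 0.0002
```

```bash
python3 -m inch '[[[1,0,0,0],[2,0,0,0],[2,0,0,0]]]'
python3 -m inch '[[[1,0,0,0],[2,0,0,0],[2,0,0,0]]]'
```

```text
clock: 5.3
tcp_pos: [0.589, 0.1541, 0.1652]
orientation: [0.707, -0.706, 0.029, -0.029]
wrist_force: [-1.0, -0.7, 0.0]
finger_gap: 0.0
clock: 5.6
tcp_pos: [0.591, 0.154, 0.1652]
orientation: [0.707, -0.706, 0.029, -0.029]
wrist_force: [-0.7, -0.4, 0.2]
finger_gap: 0.0001
```

```bash
python3 - <<'E'
from h import *
cv2.imwrite('pics/scene1.png',env.read_camera('scene'));crop('pics/scene1.png','pics/c6.png',210,190,140,140,4)
E
```

```text
(no output)
```

View pics/c6.png

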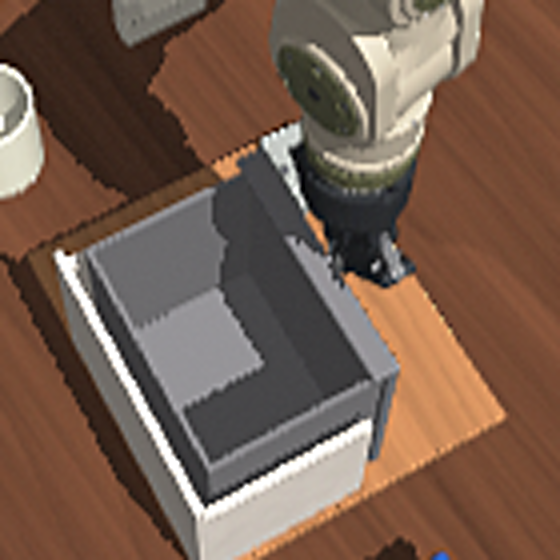

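```bash
python3 -m inch '[[[1,0,0,0],[2,0,0,0],[2,0,0,0]]]'
python3 -m inch '[[[1,0,0,0],[2,0,0,0],[2,0,0,0]]]'
```

```text
clock: 5.95
tcp_pos: [0.591, 0.154, 0.1652]
orientation: [0.707, -0.706, 0.03, -0.027]
wrist_force: [-6.3, -0.1, 3.3]
finger_gap: 0.0004
clock: 6.25
tcp_pos: [0.591, 0.154, 0.1652]
orientation: [0.707, -0.707, 0.031, -0.026]
wrist_force: [-11.6, -0.0, 6.2]
finger_gap: 0.0002
```

```bash
python3 -m inch '[[[-8,0,0,0],[-30,0,0,0],[-60,-10,0,0],[-80,-30,-10,0],[-82,-50,-45,0],[-82,-65,-90,0],[-80,-65,-140,0],[-78,-65,-190,0],[-76,-65,-240,0],[-75,-65,-280,0]]]' 85
python3 -m inch '[[[0,0,-40,0],[0,0,-75,0],[0,0,-96,0],[0,0,-96,0],[0,0,-96,0],[0,0,-96,0]]]'
python3 - <<'E'
from h import *
s=env.get_state(); cv2.imwrite('pics/w2.png',env.read_camera('wrist'))
np.save('s2.npy',s,allow_pickle=True); print(s['tcp_pos'],np.round(q2R(s['orientation']),3),s['wrist_force'])
cv2.imwrite('pics/scene2.png',env.read_camera('scene'));crop('pics/scene2.png','pics/c7.png',210,190,140,140,4)
E
```

```text
clock: 7.25
tcp_pos: [0.4977, -0.1222, 0.2306]
orientation: [-0.706, 0.707, -0.028, 0.03]
wrist_force: [1.3, 0.6, -0.1]
finger_gap: 0.0852
clock: 7.85
tcp_pos: [0.4898, -0.2143, 0.2303]
orientation: [0.707, -0.706, 0.028, -0.028]
wrist_force: [-0.1, 0.2, -0.5]
finger_gap: 0.0846
[ 0.4897703  -0.21425948  0.23030953] [[ 0.997  0.     0.08 ]
 [-0.08   0.     0.997]
 [ 0.    -1.     0.   ]] [-0.11787625  0.17375875 -0.50719401]
```

View pics/w2.png

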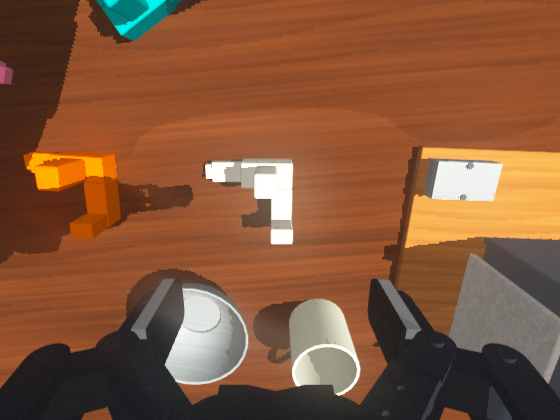

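View pics/c7.png

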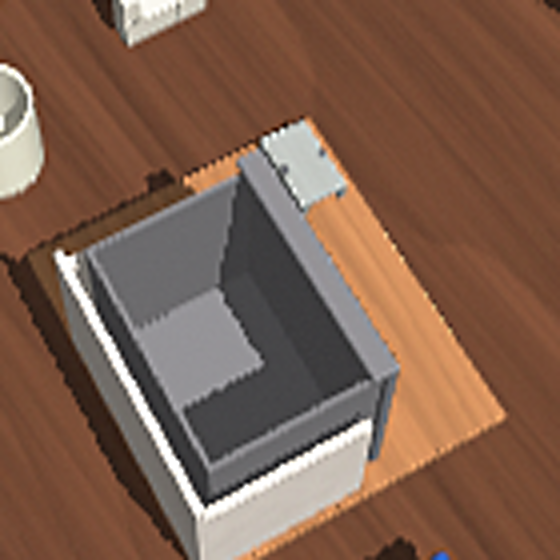

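```bash
python3 - <<'E'
from h import *
crop('pics/w2.png','pics/c8.png',195,150,110,105,7)
crop('pics/w2.png','pics/c9.png',400,140,110,80,7)
E
```

```text
(no output)
```

View pics/c8.png

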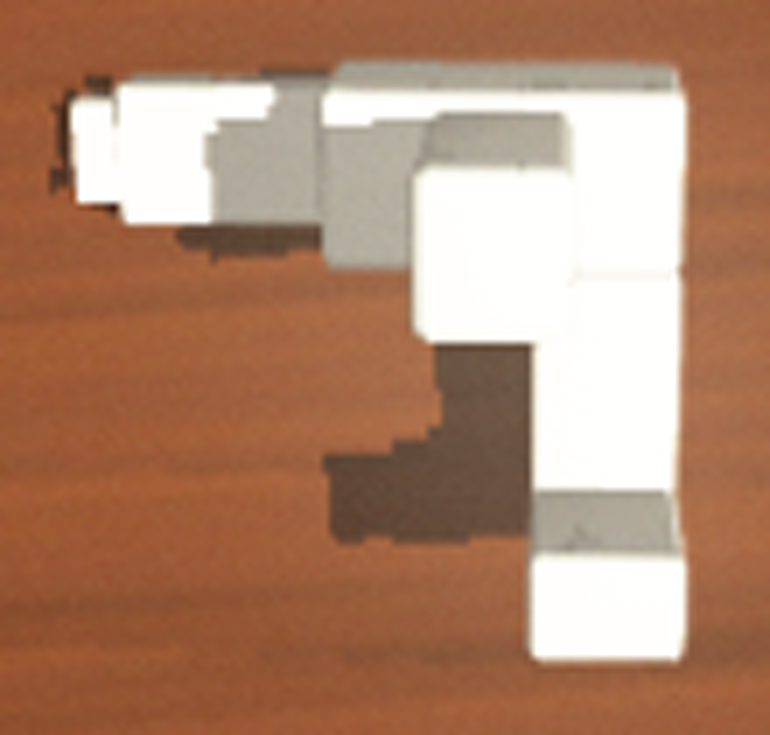

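View pics/c9.png

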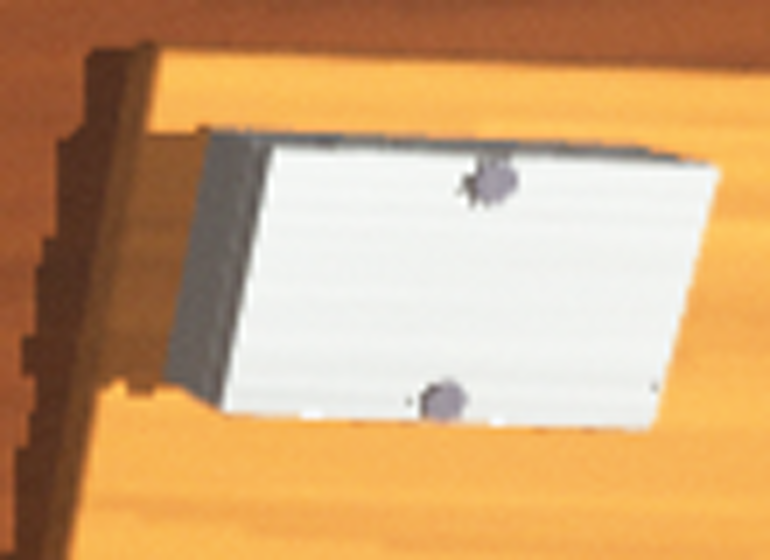

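```bash
python3 - <<'E'
from h import *
s=np.load('s2.npy',allow_pickle=True).item(); c=cam('wrist',s)
def fit(n,m):
    a=n-n.mean(0);b=m-m.mean(0);H=a.T@b
    th=np.arctan2(H[0,1]-H[1,0],H[0,0]+H[1,1]);R=np.array([[np.cos(th),-np.sin(th)],[np.sin(th),np.cos(th)]])
    return th,R,m.mean(0)-R@n.mean(0)
g=lambda u,v:(195+(u+.5)/7-.5,150+(v+.5)/7-.5)
D=[((415,166),.086,-13,-12),((572,166),.086,-13,12),((572,343),.086,13,12),((413,343),.086,13,-12),
((530,555),.07,52,5),((686,553),.07,52,30),((684,661),.07,70,30),((530,661),.07,70,5),
((322,88),.034,-15,-30),((686,90),.034,-15,30),((70,98),.011,-8.5,-75),((76,203),.011,8.5,-75)]
m=np.array([onz(c,g(*d[0]),d[1])[:2] for d in D]);n=np.array([d[2:] for d in D])/1000
th,R,t=fit(n,m);print('keeper',th,t);print(np.round((m-(n@R.T+t))*1000,1))
g=lambda u,v:(400+(u+.5)/7-.5,140+(v+.5)/7-.5)
m=np.array([onz(c,g(*p),.035)[:2] for p in [(270,148),(720,172),(656,430),(222,411)]])
n=np.array([(-97.5,-189),(-97.5,-115),(-52.5,-115),(-52.5,-189)])/1000
u=np.load('unit.npy');Ru=np.array([[np.cos(u[0]),-np.sin(u[0])],[np.sin(u[0]),np.cos(u[0])]])
print(np.round((m-(n@Ru.T+u[1:]))*1000,1)); print(fit(n,m)[0])
Rt=q2R(s['orientation']);d=np.array([*t,0.041])-s['tcp_pos']
print('tool mm',np.round(Rt.T@d*1000,1),'tool yaw',np.arctan2(Rt[1,0],Rt[0,0]))
E
```

```text
keeper -0.08727523340824818 [ 0.48441546 -0.22448991]
[[ 0.2  1.1]
 [-0.1 -0.7]
 [-0.1 -0.5]
 [ 0.1  0.4]
 [ 0.1  0.2]
 [-0.4 -0.3]
 [ 0.1 -0.2]
 [ 0.3  0.2]
 [-0.   0.7]
 [-0.1 -0.1]
 [-0.7 -0.3]
 [ 0.8 -0.5]]
[[ 0.3 -0.3]
 [ 1.5 -0.6]
 [ 0.2  0. ]
 [-0.5  0.4]]
-0.1228841090550249
tool mm [ -4.6 189.3 -10.7] tool yaw -0.08013922908329357
```

```bash
python3 -m inch '[[[-2,25,-5,0.4],[-4.5,65,-10.5,0.4],[-4.5,105,-10.5,0.4],[-4.5,140,-10.5,0.4],[-4.5,165,-10.5,0.4],[-4.5,180,-10.5,0.4],[-4.5,189,-10.5,0.4],[-4.5,189,-10.5,0.4],[-4.5,189,-10.5,0.4]]]'
python3 -m inch '[[[0,0,0,0],[0,0,0,0],[0,0,0,0],[0,0,0,0],[0,0,0,0],[0,0,0,0],[0,0,0,0],[0,0,0,0]]]' 10 50
```

```text
clock: 8.85
tcp_pos: [0.4849, -0.2251, 0.0419]
orientation: [-0.706, 0.707, -0.03, 0.031]
wrist_force: [0.2, 0.1, -0.1]
finger_gap: 0.0849
clock: 9.65
tcp_pos: [0.4845, -0.2254, 0.0417]
orientation: [-0.706, 0.707, -0.031, 0.031]
wrist_force: [-1.1, -0.7, 4.7]
finger_gap: 0.0226
```

```bash
python3 -m inch '[[[0,-10,0,0],[0,-30,0,0],[0,-55,0,0],[0,-70,5,0],[0,-75,25,0],[0,-75,45,0],[0,-75,45,0],[0,-75,45,0]]]'
python3 - <<'E'
from h import *
s=env.get_state(); cv2.imwrite('pics/w3.png',env.read_camera('wrist'))
print(s['tcp_pos'],s['wrist_force'],s['finger_gap'])
E
```

```text
clock: 10.45
tcp_pos: [0.488, -0.1801, 0.1161]
orientation: [-0.706, 0.706, -0.031, 0.031]
wrist_force: [0.9, 0.6, -2.5]
finger_gap: 0.0228
[ 0.48800636 -0.18006928  0.11607903] [ 0.90655956  0.64734787 -2.49436058] 0.022832614696352165
```

View pics/w3.png

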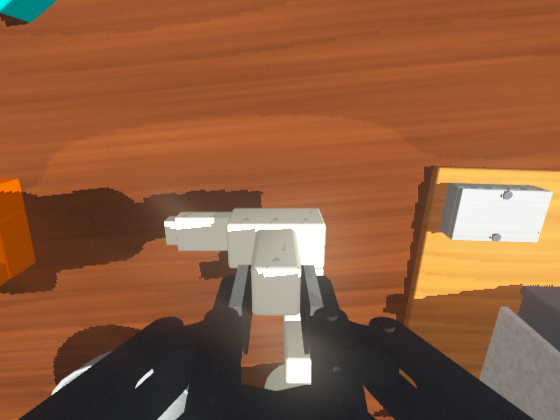

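```bash
python3 -m inch '[[[-5,0,20,0],[-5,0,55,0.9],[-5,0,95,1.8],[-5,0,135,1.8],[-5,0,175,1.8],[-3,0,215,1.8],[0,0,255,1.8],[3,0,290,1.8],[4,0,312,1.8],[4,0,319,1.8]]]'
python3 -m inch '[[[0,10,0,0],[0,25,0,0],[0,40,0,0],[0,50,0,0],[0,55,0,0],[0,55,0,0]]]'
python3 - <<'E'
from h import *
s=env.get_state(); cv2.imwrite('pics/w4.png',env.read_camera('wrist'));np.save('s4.npy',s,allow_pickle=True)
print(s['tcp_pos'],s['wrist_force'],s['finger_gap'])
crop('pics/w4.png','pics/c10.png',110,170,230,200,3.4)
E
```

```text
clock: 11.5
tcp_pos: [0.5207, 0.1386, 0.1158]
orientation: [0.706, -0.706, 0.042, -0.041]
wrist_force: [-1.4, 0.4, -1.8]
finger_gap: 0.0224
clock: 12.1
tcp_pos: [0.5196, 0.1362, 0.0603]
orientation: [-0.706, 0.706, -0.043, 0.042]
wrist_force: [-0.6, -0.4, -2.9]
finger_gap: 0.0229
[0.51960885 0.13618833 0.06031085] [-0.58749199 -0.40843071 -2.86604661] 0.022911960101779556
```

View pics/c10.png

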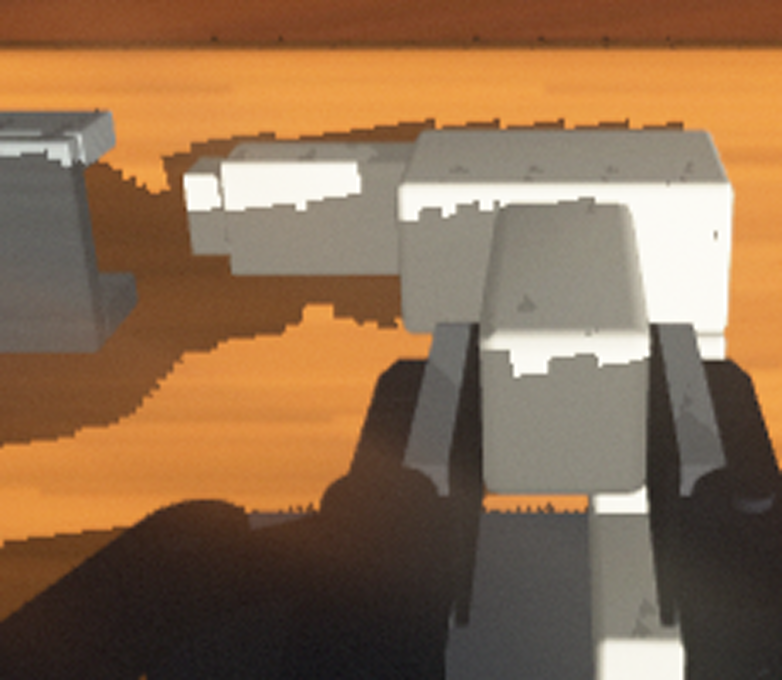

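```bash
python3 - <<'E'
from h import *
s=np.load('s4.npy',allow_pickle=True).item(); c=cam('wrist',s)
def fit(n,m):
    a=n-n.mean(0);b=m-m.mean(0);H=a.T@b
    th=np.arctan2(H[0,1]-H[1,0],H[0,0]+H[1,1]);R=np.array([[np.cos(th),-np.sin(th)],[np.sin(th),np.cos(th)]])
    return th,R,m.mean(0)-R@n.mean(0)
g=lambda u,v:(110+(u+.5)/3.4-.5,170+(v+.5)/3.4-.5)
h0=s['tcp_pos'][2]-.0417
D=[((400,184),.034,-15,-30),((733,184),.034,-15,30),((402,331),.034,15,-30),((222,159),.014,-12,-67),((232,275),.014,12,-67),((184,172),.011,-8.5,-75),((192,255),.011,8.5,-75)]
m=np.array([onz(c,g(*d[0]),h0+d[1])[:2] for d in D]);n=np.array([d[2:] for d in D])/1000
th,R,t=fit(n,m);print('keeper',th,t);print(np.round((m-(n@R.T+t))*1000,1))
u=np.load('unit.npy');Ru=np.array([[np.cos(u[0]),-np.sin(u[0])],[np.sin(u[0]),np.cos(u[0])]])
b=np.array([onz(c,g(*p),.035)[:2] for p in [(81,165),(99,352)]])
print('bracket in unit',np.round((b-u[1:])@Ru*1000,1))
tip=R@[0,-.075]+t
print('tip rel mouth',np.round(((tip-u[1:])@Ru-[-.075,-.115])*1000,1), 'dyaw',th-u[0])
Rt=q2R(s['orientation']);print('tool yaw',np.arctan2(Rt[1,0],Rt[0,0]))
E
```

```text
keeper -0.12374704068644865 [0.51965769 0.13668354]
[[ 0.4  0.8]
 [ 0.1 -0.8]
 [-0.9  0. ]
 [-0.3  0.6]
 [ 0.2  0.1]
 [-0.1 -0.2]
 [ 0.6 -0.6]]
bracket in unit [[ -92.8 -113.2]
 [ -52.6 -115.3]]
tip rel mouth [-5.8 19.5] dyaw -0.0071227962749645796
tool yaw -0.12062955267286303
```

```bash
python3 -m inch '[[[2,1,0,0],[4,2,0,0],[5.5,3,0,0],[5.5,4,0,0],[5.5,5,0,0],[5.5,5,0,0]]]'
python3 -m inch '[[[0,0.5,0,0],[0,1,0,0],[0,1,0,0]]]'
```

```text
clock: 12.75
tcp_pos: [0.5255, 0.1365, 0.056]
orientation: [-0.706, 0.706, -0.042, 0.042]
wrist_force: [1.4, 0.3, -1.5]
finger_gap: 0.0225
clock: 13.05
tcp_pos: [0.5256, 0.1365, 0.0551]
orientation: [0.706, -0.706, 0.042, -0.042]
wrist_force: [0.1, -0.1, -1.7]
finger_gap: 0.0225
```

```bash
python3 -m inch '[[[0,0.5,0,0],[0,1,0,0],[0,1,0,0]]]'
python3 -m inch '[[[0,0.3,0,0],[0,0.6,0,0],[0,0.6,0,0]]]'
python3 - <<'E'
from h import *
s=env.get_state(); cv2.imwrite('pics/w5.png',env.read_camera('wrist'));np.save('s5.npy',s,allow_pickle=True)
print(s['tcp_pos'],s['wrist_force'],s['finger_gap'])
crop('pics/w5.png','pics/c11.png',110,170,230,200,3.4)
E
```

```text
clock: 13.35
tcp_pos: [0.5256, 0.1365, 0.0541]
orientation: [0.706, -0.706, 0.042, -0.042]
wrist_force: [0.7, 0.6, -2.4]
finger_gap: 0.0227
clock: 13.65
tcp_pos: [0.5256, 0.1365, 0.0538]
orientation: [0.706, -0.706, 0.042, -0.042]
wrist_force: [-1.4, 0.4, -0.1]
finger_gap: 0.0228
[0.52564909 0.13647229 0.05377087] [-1.4068669   0.42409573 -0.11219084] 0.022784627484978767
```

View pics/c11.png

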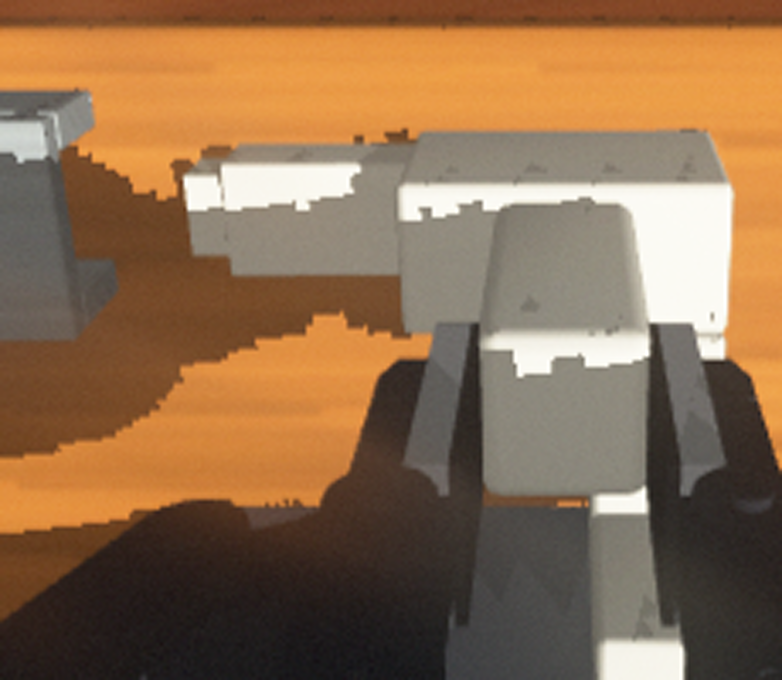

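```bash
python3 - <<'E'
from h import *
s=np.load('s5.npy',allow_pickle=True).item(); c=cam('wrist',s)
g=lambda u,v:(110+(u+.5)/3.4-.5,170+(v+.5)/3.4-.5)
u=np.load('unit.npy')
b=np.array([onz(c,g(*p),.035)[:2] for p in [(55,121),(79,340)]])
h=.012
k=np.array([onz(c,g(*p),h+z)[:2] for p,z in [((184,172),.011),((192,255),.011),((222,159),.014),((232,275),.014),((400,184),.034),((402,331),.034)]])
for a in(u[0],-.12):
    Ru=np.array([[np.cos(a),-np.sin(a)],[np.sin(a),np.cos(a)]])
    B=(b-u[1:])@Ru*1000;Kk=(k-u[1:])@Ru*1000
    print(np.round(B,1),'bracket mid',B.mean(0));print(np.round(Kk,1), 'tip',Kk[:2].mean(0),'toe',Kk[2:4].mean(0),'bar',Kk[4:].mean(0))
E
```

```text
[[ -97.5 -112.7]
 [ -52.8 -114.7]] bracket mid [ -75.10901978 -113.68544416]
[[-83.2 -94.6]
 [-65.5 -95. ]
 [-87.  -85.9]
 [-62.4 -86.4]
 [-89.1 -48.6]
 [-60.3 -49.7]] tip [-74.35324205 -94.82741004] toe [-74.6764887  -86.14492794] bar [-74.68362892 -49.13544723]
[[ -97.1 -113. ]
 [ -52.4 -114.9]] bracket mid [ -74.72481827 -113.93834561]
[[-82.9 -94.9]
 [-65.1 -95.3]
 [-86.7 -86.2]
 [-62.1 -86.6]
 [-88.9 -48.9]
 [-60.1 -49.9]] tip [-74.03270484 -95.07786763] toe [-74.38525953 -86.3965262 ] bar [-74.51733444 -49.38728047]
```

```bash
python3 -m inch '[[[0,0,-3,0],[0,0,-7,0],[0,0,-11,0],[0,0,-15,0],[0,0,-18,0],[0,0,-20,0],[0,0,-22,0],[0,0,-24,0],[0,0,-26,0],[0,0,-26,0]]]'
python3 - <<'E'
from h import *
s=env.get_state(); cv2.imwrite('pics/w6.png',env.read_camera('wrist'));np.save('s6.npy',s,allow_pickle=True)
print(s['tcp_pos'],s['wrist_force'],s['finger_gap'])
crop('pics/w6.png','pics/c12.png',110,170,230,200,3.4)
E
```

```text
clock: 14.7
tcp_pos: [0.5227, 0.1103, 0.0537]
orientation: [-0.706, 0.706, -0.042, 0.042]
wrist_force: [0.1, 1.8, 1.7]
finger_gap: 0.0223
[0.52271339 0.1103447  0.05372219] [0.05070107 1.84771713 1.69977835] 0.022321894736382904
```

View pics/c12.png

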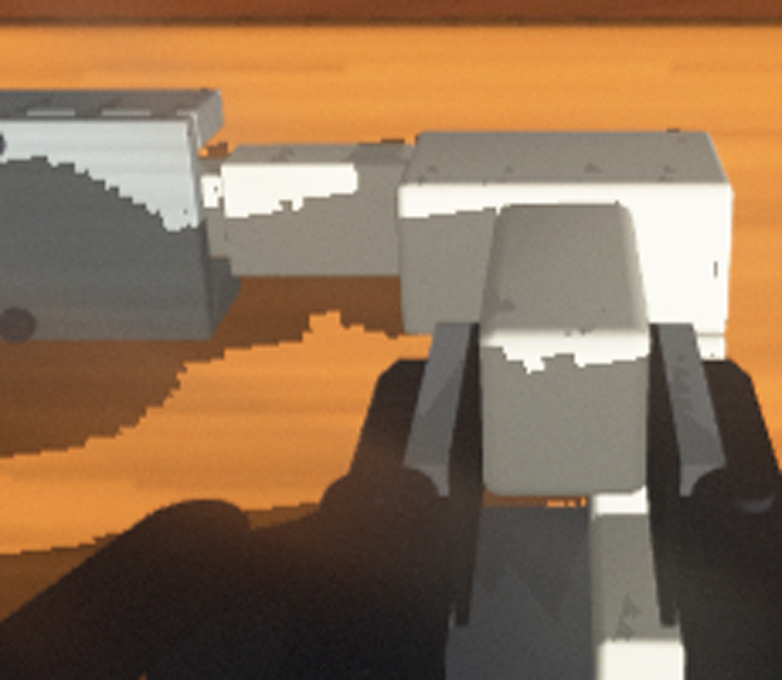

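```bash
python3 -m inch '[[[0,-0.2,-1,0],[0,-0.3,-2,0],[0,-0.3,-3,0],[0,-0.3,-4,0],[0,-0.3,-5,0],[0,-0.3,-5,0]]]'
python3 -m inch '[[[0,0,-1,0],[0,0,-2,0],[0,0,-3,0],[0,0,-3,0]]]'
python3 -m inch '[[[0,0,-1,0],[0,0,-2,0],[0,0,-3,0],[0,0,-3,0]]]'
```

```text
clock: 15.35
tcp_pos: [0.5218, 0.1054, 0.0537]
orientation: [-0.706, 0.706, -0.042, 0.042]
wrist_force: [0.4, -0.2, -0.8]
finger_gap: 0.0225
clock: 15.75
tcp_pos: [0.5215, 0.1024, 0.0538]
orientation: [-0.706, 0.706, -0.042, 0.042]
wrist_force: [0.1, 0.7, -1.2]
finger_gap: 0.0229
clock: 16.15
tcp_pos: [0.5212, 0.0995, 0.0538]
orientation: [-0.706, 0.706, -0.042, 0.042]
wrist_force: [0.3, -0.4, -2.0]
finger_gap: 0.0227
```

```bash
for i in 1; do python3 -m inch '[[[0,0,-1,0],[0,0,-2,0],[0,0,-2,0]]]'; done
python3 -m inch '[[[0,0,-1,0],[0,0,-2,0],[0,0,-2,0]]]'
python3 -m inch '[[[0,0,-1,0],[0,0,-2,0],[0,0,-2,0]]]'
```

```text
clock: 16.45
tcp_pos: [0.521, 0.0976, 0.0538]
orientation: [-0.706, 0.706, -0.042, 0.042]
wrist_force: [-0.4, 0.0, -2.3]
finger_gap: 0.0226
clock: 16.75
tcp_pos: [0.5208, 0.0956, 0.0539]
orientation: [-0.706, 0.706, -0.042, 0.042]
wrist_force: [0.4, 0.0, -1.8]
finger_gap: 0.0226
clock: 17.05
tcp_pos: [0.5206, 0.0936, 0.0539]
orientation: [-0.706, 0.706, -0.042, 0.042]
wrist_force: [0.3, 0.6, -1.2]
finger_gap: 0.0224
```

```bash
python3 -m inch '[[[0,0,-1,0],[0,0,-2,0],[0,0,-2,0]]]'
python3 -m inch '[[[0,0,-1,0],[0,0,-2,0],[0,0,-2,0]]]'
python3 -m inch '[[[0,0,-1,0],[0,0,-2,0],[0,0,-2,0]]]'
```

```text
clock: 17.35
tcp_pos: [0.5203, 0.0916, 0.0539]
orientation: [-0.706, 0.706, -0.042, 0.042]
wrist_force: [-0.2, 0.2, -1.5]
finger_gap: 0.0226
clock: 17.65
tcp_pos: [0.5201, 0.0896, 0.0539]
orientation: [-0.706, 0.706, -0.042, 0.042]
wrist_force: [-0.4, 0.1, -1.7]
finger_gap: 0.0224
clock: 17.95
tcp_pos: [0.5198, 0.0877, 0.0539]
orientation: [-0.706, 0.706, -0.042, 0.042]
wrist_force: [0.5, -0.1, -0.5]
finger_gap: 0.0223
```

```bash
python3 -m inch '[[[0,0,-1,0],[0,0,-2,0],[0,0,-2,0]]]'
python3 -m inch '[[[0,0,-1,0],[0,0,-2,0],[0,0,-2,0]]]'
python3 -m inch '[[[0,0,-1,0],[0,0,-2,0],[0,0,-2,0]]]'
```

```text
clock: 18.25
tcp_pos: [0.5196, 0.0857, 0.0539]
orientation: [-0.706, 0.706, -0.042, 0.042]
wrist_force: [0.4, 0.3, -1.7]
finger_gap: 0.0226
clock: 18.55
tcp_pos: [0.5195, 0.0843, 0.0541]
orientation: [0.706, -0.705, 0.042, -0.042]
wrist_force: [0.2, 3.8, -1.0]
finger_gap: 0.0228
clock: 18.85
tcp_pos: [0.5195, 0.083, 0.0543]
orientation: [0.707, -0.705, 0.042, -0.042]
wrist_force: [1.2, 6.8, 0.9]
finger_gap: 0.0224
```

```bash
python3 -m inch '[[[0,0,-0.4,0],[0,0,-0.8,0],[0,0,-0.8,0],[0,0,-0.8,0],[0,0,-0.8,0]]]'
python3 - <<'E'
from h import *
for i in range(3):
    env.read_camera('top'); s=env.get_state(); print(s['tcp_pos'],s['wrist_force'],s['ft_torque'])
cv2.imwrite('pics/w7.png',env.read_camera('wrist'))
E
```

```text
clock: 19.35
tcp_pos: [0.5194, 0.0826, 0.0544]
orientation: [0.707, -0.705, 0.042, -0.042]
wrist_force: [0.7, 6.2, 1.1]
finger_gap: 0.0232
[0.51945102 0.08256663 0.05437759] [1.04764323 6.2484494  1.27159339] [ 1.7517068   0.02835704 -0.04241981]
[0.51946205 0.08259366 0.05435182] [0.12048805 7.78028092 1.35840479] [ 1.75879057  0.0269734  -0.09306073]
[0.51948363 0.08256996 0.05436999] [1.43531236 7.56378437 1.49507022] [ 1.76380594  0.04414491 -0.07152364]
```

View pics/w7.png

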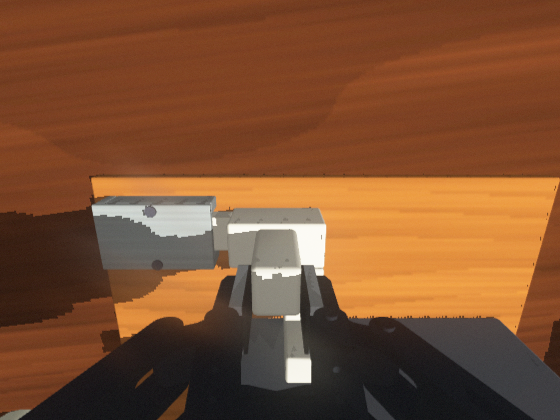

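```bash
python3 -m inch '[[[0,0,0.5,0],[0,0,1,0],[0,0,1.5,0],[0,0.1,2,0],[0,0.2,2.2,0],[0,0.2,2.2,0],[0,0.2,2.2,0]]]'
python3 - <<'E'
from h import *
env.read_camera('top'); s=env.get_state(); print(s['tcp_pos'],s['wrist_force'],s['ft_torque'])
E
```

```text
clock: 20.25
tcp_pos: [0.5195, 0.0837, 0.054]
orientation: [0.706, -0.706, 0.042, -0.042]
wrist_force: [0.0, 5.3, 0.5]
finger_gap: 0.0228
[0.51949178 0.08365187 0.05394623] [-0.0400311   5.40586721  1.11184291] [ 1.29375686  0.00994624 -0.08762182]
```

```bash
python3 -m inch '[[[0,0,0.5,0],[0,0,1,0],[0,0,1.3,0],[0,0,1.3,0]]]'
python3 - <<'E'
from h import *
env.read_camera('top'); s=env.get_state(); print(s['tcp_pos'],s['wrist_force'],s['ft_torque'])
E
```

```text
clock: 20.7
tcp_pos: [0.5194, 0.0842, 0.0538]
orientation: [-0.706, 0.706, -0.042, 0.042]
wrist_force: [-0.9, 2.2, 1.9]
finger_gap: 0.0227
[0.51946807 0.08421188 0.05377498] [-1.23817222  2.68881544  2.10842886] [ 0.504253    0.0837973  -0.10803882]
```

```bash
python3 -m inch '[[[0,0,0,0],[0,0,0,0],[0,0,0,0],[0,0,0,0]]]' 50
python3 -m inch '[[[0,-5,0,0],[0,-25,0,0],[0,-55,0,0],[0,-90,0,0],[0,-120,0,0],[0,-130,0,0],[0,-130,0,0]]]'
python3 - <<'E'
from h import *
s=env.get_state(); cv2.imwrite('pics/w8.png',env.read_camera('wrist'));np.save('s8.npy',s,allow_pickle=True)
print(s['tcp_pos'],s['wrist_force'],s['finger_gap'])
crop('pics/w8.png','pics/c13.png',120,130,220,180,3.6)
E
```

```text
clock: 21.15
tcp_pos: [0.5195, 0.0842, 0.0536]
orientation: [-0.706, 0.706, -0.042, 0.042]
wrist_force: [-0.2, -0.7, 0.2]
finger_gap: 0.0499
clock: 21.85
tcp_pos: [0.5207, 0.0845, 0.1854]
orientation: [0.706, -0.706, 0.041, -0.044]
wrist_force: [0.4, -0.4, -0.7]
finger_gap: 0.0501
[0.52070344 0.08449586 0.18542847] [ 0.37987646 -0.44816322 -0.67624055] 0.0500808906776857
```

View pics/w8.png

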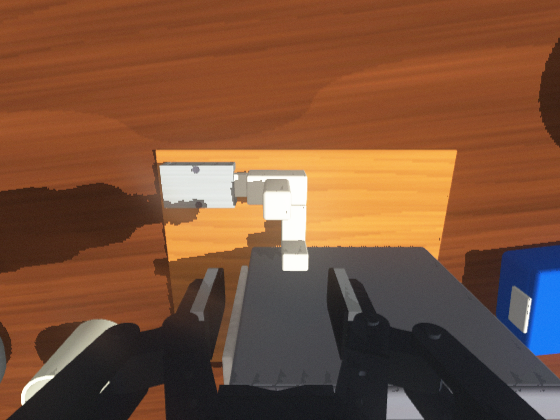

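View pics/c13.png

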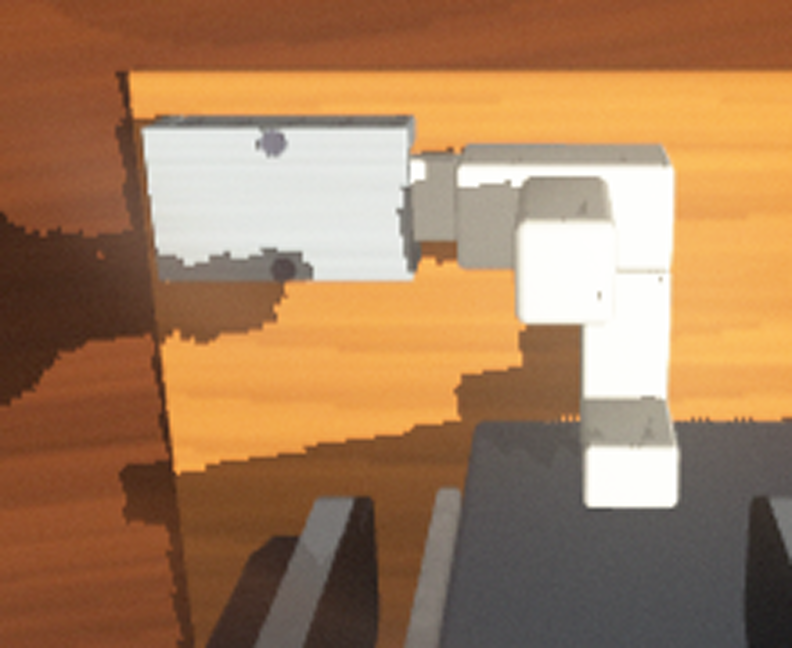

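```bash
python3 - <<'E'
from h import *
s=np.load('s8.npy',allow_pickle=True).item(); c=cam('wrist',s)
def fit(n,m):
    a=n-n.mean(0);b=m-m.mean(0);H=a.T@b
    th=np.arctan2(H[0,1]-H[1,0],H[0,0]+H[1,1]);R=np.array([[np.cos(th),-np.sin(th)],[np.sin(th),np.cos(th)]])
    return th,R,m.mean(0)-R@n.mean(0)
g=lambda u,v:(120+(u+.5)/3.6-.5,130+(v+.5)/3.6-.5)
D=[((516,221),.098,-13,-12),((613,221),.098,-13,12),((611,323),.098,13,12),((518,323),.098,13,-12),
((583,445),.082,52,5),((679,445),.082,52,30),((678,508),.082,70,30),((585,508),.082,70,5),((457,164),.046,-15,-30),((674,165),.046,-15,30)]
m=np.array([onz(c,g(*d[0]),d[1])[:2] for d in D]);n=np.array([d[2:] for d in D])/1000
th,R,t=fit(n,m);print('keeper',th,t);print(np.round((m-(n@R.T+t))*1000,1))
b=np.array([onz(c,g(*p),.035)[:2] for p in [(142,126),(409,129),(412,280),(157,281)]])
n=np.array([(-97.5,-189),(-97.5,-115),(-52.5,-115),(-52.5,-189)])/1000
ub,Rb,tb=fit(n,b);print('bracket fit',ub,np.round((b-(n@Rb.T+tb))*1000,1))
u=np.load('unit.npy');Ru=np.array([[np.cos(u[0]),-np.sin(u[0])],[np.sin(u[0]),np.cos(u[0])]])
for RR,tt in((Ru,u[1:]),(Rb,tb)):
    tip=R@[0,-.075]+t; print('tip rel mouth',np.round(((tip-tt)@RR-[-.075,-.115])*1000,1))
E
```

```text
keeper -0.12030490813129233 [0.51954262 0.08564326]
[[ 0.5  0.6]
 [ 0.3 -1. ]
 [-0.8 -1. ]
 [-0.6  0.9]
 [-0.2 -0.2]
 [-0.2 -0.2]
 [ 0.2  0.1]
 [ 0.3  0.4]
 [ 0.3  0.8]
 [ 0.4 -0.4]]
bracket fit -0.12829953465332822 [[ 0.1  0.2]
 [ 0.4  0.3]
 [-0.7 -0.2]
 [ 0.2 -0.3]]
tip rel mouth [  0.3 -31.2]
tip rel mouth [  0.5 -31.3]
```

```bash
python3 - <<'E'
from h import *
cv2.imwrite('pics/scene3.png',env.read_camera('scene'));crop('pics/scene3.png','pics/c14.png',170,160,200,150,4)
E
```

```text
(no output)
```

View pics/c14.png

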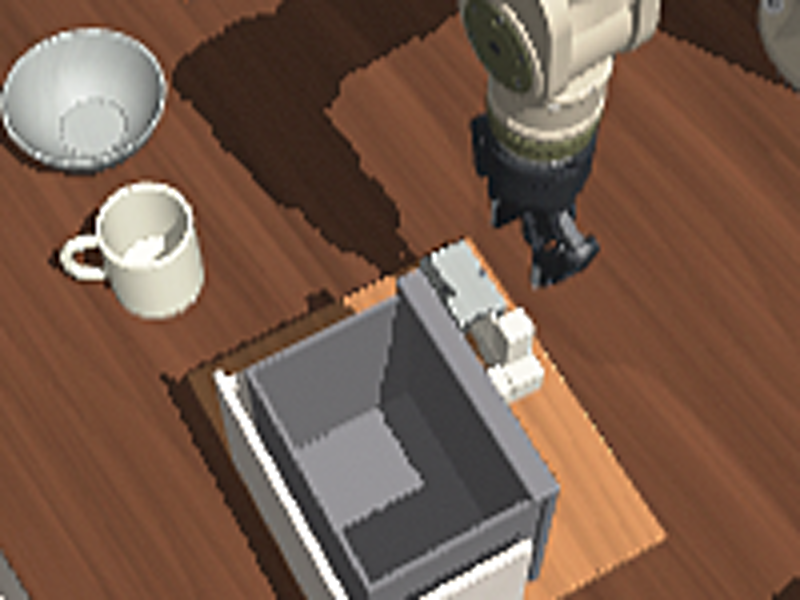

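The bin is shut, the keeper is seated and standing, the gripper is clear of everything, and the bystanders haven't moved.

```bash
python3 -c "
from workcell import env
print(env.hand_in())"
```

```text
the job is handed in; nothing more can be done
None
```

I closed the bin, put the white keeper on the plinth, slid its toe under the overhang onto the buffer and handed the job in at about 22 s. No verdict is reported, so what follows rests on my own checks.

- **Bin:** I pushed it until it stopped firmly, with about 12 N along the push. It still looked shut in the last picture.
- **Buffer:** I felt it about 30 mm in from the mouth. The wrist read about 6 to 8 N for over half a second while pressing. I then eased off to about 2.5 N before letting go, so the buffer would not push the keeper back.
- **Keeper:** the last wrist picture puts the toe 31 mm in from the mouth and 0.3 to 0.5 mm off the middle line. Its yaw is within about 0.01 rad of the pocket. The gap to the buffer cannot be seen, but the toe sits within about 1 mm of where I first felt it.
- **Bystanders and gripper:** the mug and bowl look unmoved in the last scene crop. The plates and snack container lie outside that crop, and the arm never came near them while low. The gripper was about 13 cm above its release height, touching nothing.
- **Disagreements:** the top camera placed the bracket up to 6 mm away from where the wrist camera did; I used the wrist camera. The wrist views differed by about 0.01 rad on the unit's angle, which was too small to matter.

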